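Load the well block into the bench reader's drawer and hold it against both stops

ROBOT

A 6-joint arm with a two-finger parallel gripper is mounted at the origin on the work surface. World frame = base frame: x ahead of the robot, y to its left, z up, the work surface at z = 0. Lengths are in mm, angles in degrees, forces in N, time in s.
With the tool pointing down it reaches from about 300 to 850 mm from the base axis. Payload 4.2 kg.
Tool frame: the origin (TCP) lies between the finger pads; the fingertips stand 25 mm ahead of it and the grasp point (between the pads) lies 6 mm ahead of it; x points along the fingers, y is the direction in which the jaws open and shut, and the axes are right-handed (so a half turn about x gives the same grasp; the last joint's range is limited). The gripper opens to 91 mm and grips with 3 to 60 N. Pads are 32 mm wide; open, the fingers measure 118 mm over their backs; the gripper's body (76 mm by 178 mm) begins 60 mm behind the grasp point.
Start: joints at [72.021, 18.312, 89.639, -0, 72.044, -1.146], TCP at [166.517, 550.375, 238.976] pointing down, gripper open.
Joint ranges: [-177.97, 177.97], [-48.28, 115.42], [12.27, 149.76], [-77.06, 257.06], [2.81, 150.46], [-146.56, 146.56]. Speed limits (degrees/s): [147.25, 147.25, 180, 180, 180, 180].

INTERFACE

Orientations are given as [roll, pitch, yaw] about the fixed x, y, z axes, in that order (R = Rz(yaw) Ry(pitch) Rx(roll)).
In Python, from workcell import env gives the robot as it stands.
- The arm moves only by the tool jog_arm, never from a script. Its argument "plan" is one flat list of numbers, 4 for each row, row after row: the shift along the tool's x, y, z in cm, then the turn about the tool's x in units of 6 degrees (1.0 is 6 degrees). In form: [tx, ty, tz, turn, tx, ty, tz, turn, ...]. A call has 1 to 12 rows; each row shifts and turns the commanded pose from where the row before left it, along the tool's axes as they then stand; what a row does not reach is not made up. A row lasts 1/12 s, in which the tool goes at most 41.7 mm and 7.16 degrees, less where a joint would pass 70% of its speed; a pose out of reach is approached as far as the arm can. A call with a gripper value outside its range is refused whole. "claw" is the finger opening in cm, from 0 to 9.12, set as the call begins (left out, the last holds). The fingers move at their own pace and stop on an object; "newtons" is the grip in N (left out, the last holds). Time passes only in rows, so rows that do not move let the fingers close. It gives the time, the measured TCP pose, the force and the opening at its end, in the units of the state.
- env.state(): the state, without advancing time (a new reading comes with each control period).
- env.grab_frame(name): name is "side" or "top" or "wrist"; returns the picture (420x560x3 uint8, red, green, blue); there is no depth.
- env.calibration(name): a dict with "vertical_fov" (degrees; the focal length in pixels is half the picture's height over the tangent of half this angle, whatever the lens; pixels are square), "cx", "cy" (the principal point, pixels), "origin" and "orientation" of the camera in the world; the wrist camera has in their place "T_tool_cam" (4x4, takes a point from camera to tool coordinates, whose origin is the TCP and whose axes are the tool frame's). Camera axes: x right, y down, z forward; pixel columns grow to the right and rows downward; lengths in mm; the calibration is good to about 2 mm. The wrist camera is an equidistant fisheye: a pixel r from the principal point sees the ray r / f radians off the axis. A picture is of the moment at which its call begins: read the wrist's pose just before it. calibration takes no time and is no camera call.
- env.job_done(): hands the job in, once; it reports no verdict.
The state is a dict: "time_s": time; "qpos": joint angles; "qvel": joint speeds; "effort": joint torques, N m; "ee_pos": TCP position; "ee_rot": TCP orientation; "force": force on the tool from outside, world axes, zero at the start; "torque": the same for the moment, N m; "gripper_width": finger opening in mm.
Only numpy, scipy, OpenCV 4.12 (cv2) and the standard library are available. Lean on these libraries where they do the work, as an engineer would, in place of code of your own. Each camera call takes 0.05 s, during which the arm holds its last target.

TASK

Put the aluminium block with six small wells into the open drawer of the bench reader, standing flat on the drawer floor with its long side along the longer spring stop. Press it squarely into the corner so that both spring stops are pushed in as far as they go, and finish while still holding it there with the gripper, both stops pressed in. Do not disturb the other things on the bench.

Things in the scene. Friction and masses are not known exactly. Their poses are not given: they have to be found in the camera images.
- six_well_block: The block to load: plain aluminium, 70 (its x) x 45 (its y) x 58 mm high, about 0.4 kg, with six wells of 12.5 mm diameter, 28 mm deep, in its top (three along x, two along y). Origin: centre of its underside; z up. The outside walls are flat and plain over the full height; it starts upright on the bench. Either way round along x is alike.
- two_well_block: Another aluminium block with the same outside size but two wide wells (26 mm) in its top. Leave alone. Origin: centre of its underside.
- reader: White bench instrument, fixed, with a grey drawer standing open (it cannot slide). Origin: on the bench (z = 0) under the drawer's centre; its z is up, its y points out of the instrument towards the drawer's free end. Housing: y -80 to -350 mm, x -135 to 135, 95 mm high up to y = -185, 120 mm high beyond. In the drawer's corner at +x, -y are a long and a short spring stop.
- drawer_floor (a point): Centre of the drawer's floor, 12 mm above the bench; axes as the reader's. Drawer outside 160 x 160 mm; walls 5 mm thick on the -x, +x and +y sides, rim 18 mm above this floor. The black housings behind the stops rise 20 mm above the floor. Nothing else is in the drawer.
- seat (a point): Where the centre of the six-well block's underside is when both stops are fully in: 16 mm along x and -13.5 mm along y from drawer_floor; axes as the reader's. The block's long side then lies along this x.
- long_pad: Steel face plate of the long stop, on the drawer's instrument side: 60 (x) x 10 (y) x 18 mm high, origin at its centre, axes as the reader's. Its face looks to the reader's +y and at rest lies at y = -30 mm (x from -20 to 40) in the reader's frame, 2 to 20 mm above the drawer floor. Slides with joint long_stop.
- short_pad: Steel face plate of the short stop, on the drawer's +x side: 10 (x) x 30 (y) x 18 mm high, origin at its centre, axes as the reader's. Its face looks to the reader's -x and at rest lies at x = 45 mm (y from -25 to 5) in the reader's frame, 2 to 20 mm above the drawer floor. Slides with joint short_stop.
- long_stop (a joint): How far the long stop is pushed in, along the reader's -y: 0 at rest to 0.006 m at its end. Spring: 3 N to start, 9 N fully in; it springs back and pushes the block off when not held.
- short_stop (a joint): How far the short stop is pushed in, along the reader's +x: 0 at rest to 0.006 m at its end. Spring: 3 N to start, 9 N fully in; it springs back and pushes the block off when not held.
- jar: Bystander: amber jar, 48 mm diameter, 55 mm high. Origin: centre of underside.
- vial: Bystander: small clear vial, 28 mm diameter, 50 mm high. Origin: centre of underside.
- beaker: Bystander: glass beaker, 68 mm diameter, 85 mm high. Origin: centre of underside.
- reagent_bottle: Bystander: amber bottle, 70 mm diameter, 160 mm high. Origin: centre of underside.
- dish: Bystander: shallow white dish, 70 mm diameter, 14 mm high. Origin: centre of underside.
- tip_box: Bystander: blue box with clear cover, 122 x 82 x 67 mm. Origin: centre of underside.

How it is judged:
By the outcome, as a careful person would: the job done as asked, in the order asked, and still so for the second after the job is handed in, while the arm keeps its last pose, push and grip.
It also fails if it takes over 43 s, if anything falls off the work surface, if the arm or the gripper's body presses on something with over 40 N, if the wrist force passes 120 N, or if a joint passes its speed limit or range.

## Working session

There is one attempt and no reset: what is moved stays moved. The work goes in short steps, Python scripts to look and compute and a tool call to move; the robot and the scene stay as the last step left them, time stands still between calls to the robot, and variables do not carry over. Pictures are saved under pics/ and viewed, and the job is handed in when it is done.

Besides the shell and the picture viewer there is one more tool, called after "Emit:" by a JSON object that holds its "name" and its "arguments". jog_arm: Moves the arm, as the interface text tells. Its arguments: {"type":"object","properties":{"plan":{"type":"array"},"claw":{"type":"number"},"newtons":{"type":"number"}},"required":["plan"]}

```bash
mkdir -p pics; ls
python3 - <<'E'
from workcell import env
import cv2
s=env.state();print(s)
for n in ["side","top","wrist"]:
    im=env.grab_frame(n);cv2.imwrite(f"pics/{n}0.png",im[:,:,::-1]);print(n,env.calibration(n))
E
```

```text
pics
{'time_s': 0.0, 'qpos': array([ 7.20199441e+01,  1.83509686e+01,  8.97044367e+01,  7.92920180e-04,
        7.20420511e+01, -1.14569181e+00]), 'qvel': array([-0.03157205,  0.04701736, -0.04833818, -0.09653634,  0.09415109,
       -0.00645195]), 'effort': array([-2.03856485e-03, -4.12465882e+01, -2.31970561e+01,  7.24381255e-02,
        4.56136640e-02, -1.37262928e-04]), 'ee_pos': array([166.3815624 , 549.94489129, 238.14031037]), 'ee_rot': array([ -91.58889503,   89.90254068, -108.42350428]), 'force': array([ 0.09039675, -0.27829768, -0.78861922]), 'torque': array([-0.01317085,  0.01351816, -0.02170864]), 'gripper_width': 90.90381571994222}
side {'vertical_fov': 51.525746107866524, 'cx': 274.91592613786986, 'cy': 210.97898756339623, 'origin': array([497.31422876, 845.17468323, 639.95477151]), 'orientation': array([-128.447389  ,   -0.38834854, -173.66794098])}
top {'vertical_fov': 46.07628512108556, 'cx': 280.0162662971932, 'cy': 208.7713494739265, 'origin': array([ 438.41670756,  103.63212085, 1007.93828318]), 'orientation': array([-172.69212786,   -0.90401411,  -89.04871136])}
wrist {'vertical_fov': 65.70646984690485, 'cx': 278.6313923019854, 'cy': 208.1273309679962, 'T_tool_cam': array([[-7.45254733e-05, -2.48973884e-01,  9.68510196e-01,
        -1.45210311e+02],
       [ 9.99999975e-01, -2.24964772e-04,  1.91171125e-05,
        -1.44408839e+00],
       [ 2.13121013e-04,  9.68510173e-01,  2.48973894e-01,
        -7.05479088e+01],
       [ 0.00000000e+00,  0.00000000e+00,  0.00000000e+00,
         1.00000000e+00]])}
```

View pics/top0.png

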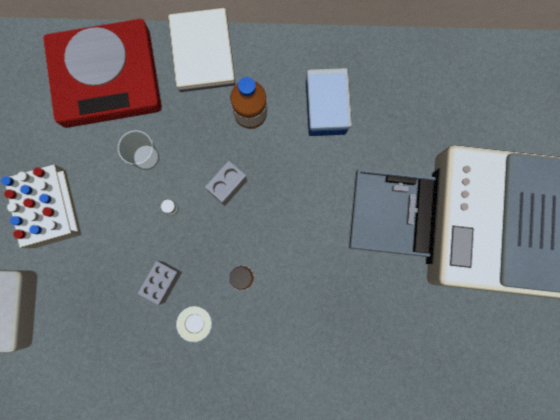

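View pics/side0.png

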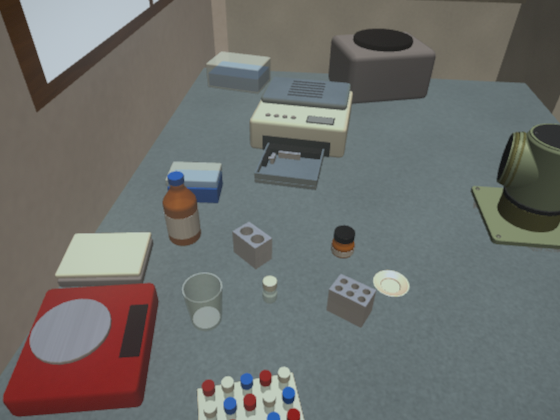

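View pics/wrist0.png

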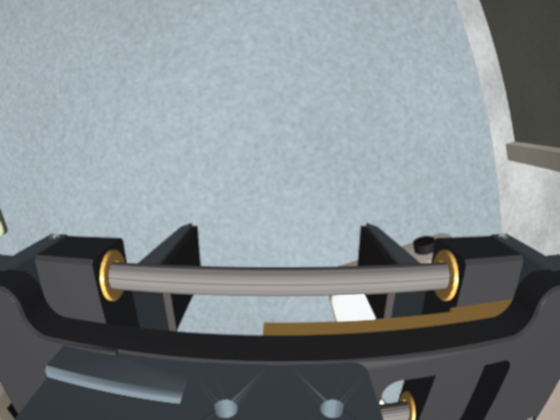

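```bash
cat > h.py <<'E'
import numpy as np,cv2
from scipy.spatial.transform import Rotation as R
from workcell import env
def rot(o): return R.from_euler('xyz',o,degrees=True).as_matrix()
def cam(n):
    c=env.calibration(n); f=210/np.tan(np.radians(c['vertical_fov']/2)); return c,f
def pix2w(n,p,z,pose=None):
    c,f=cam(n); u=(p[0]-c['cx']);v=(p[1]-c['cy'])
    if n=='wrist':
        s=pose; T=np.array(c['T_tool_cam']); Rt=rot(s['ee_rot'])
        r=np.hypot(u,v); th=r/f; d=np.array([u/r*np.sin(th),v/r*np.sin(th),np.cos(th)])
        o=Rt@T[:3,3]+s['ee_pos']; d=Rt@T[:3,:3]@d
    else:
        o=c['origin'];d=rot(c['orientation'])@np.array([u/f,v/f,1])
    return o+d*(z-o[2])/d[2]
def w2pix(n,P,pose=None):
    c,f=cam(n);P=np.atleast_2d(P)
    if n=='wrist':
        s=pose;T=np.array(c['T_tool_cam']);Rt=rot(s['ee_rot'])
        q=(P-s['ee_pos'])@Rt; q=(q-T[:3,3])@T[:3,:3]
        r=np.hypot(q[:,0],q[:,1]);th=np.arctan2(r,q[:,2]);return np.c_[c['cx']+f*th*q[:,0]/r,c['cy']+f*th*q[:,1]/r]
    q=(P-c['origin'])@rot(c['orientation'])
    return np.c_[c['cx']+f*q[:,0]/q[:,2],c['cy']+f*q[:,1]/q[:,2]]
E
python3 - <<'E'
from h import *
t=cv2.imread('pics/top0.png');s=cv2.imread('pics/side0.png')
def crop(im,x,y,w,h,k,name): cv2.imwrite('pics/'+name,cv2.resize(im[y:y+h,x:x+w],None,fx=k,fy=k,interpolation=cv2.INTER_CUBIC))
crop(t,125,250,70,60,8,'c_blk_t.png')
crop(t,345,160,100,105,5,'c_drw_t.png')
crop(s,320,265,70,65,8,'c_blk_s.png')
crop(s,250,130,90,60,8,'c_drw_s.png')
for nm,p,z in [('blk',(158,283),58),('jar',(241,278),55),('dish',(194,324),14),('vial',(168,206),50),('two',(226,183),58),('beak',(137,149),85),('bottle',(247,86),160),('tip',(328,100),67),('drw',(395,214),12)]: print(nm,pix2w('top',p,z).round())
E
```

```text
blk [414. 320.  58.]
jar [426. 163.  55.]
dish [335. 255.  14.]
vial [563. 309.  50.]
two [609. 197.  58.]
beak [667. 365.  85.]
bottle [767. 155. 160.]
tip [778.  -1.  67.]
drw [ 560. -145.   12.]
```

View pics/c_blk_t.png

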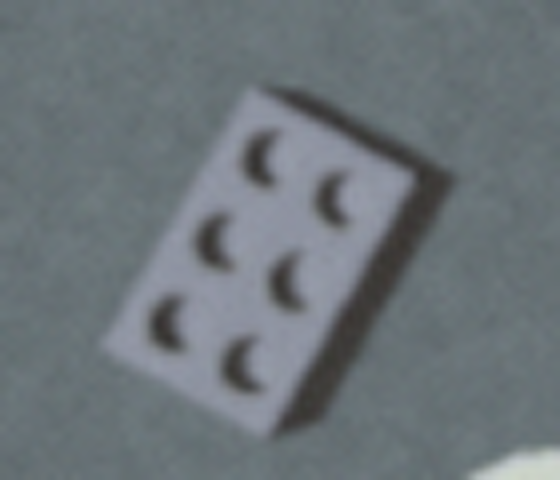

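View pics/c_drw_t.png

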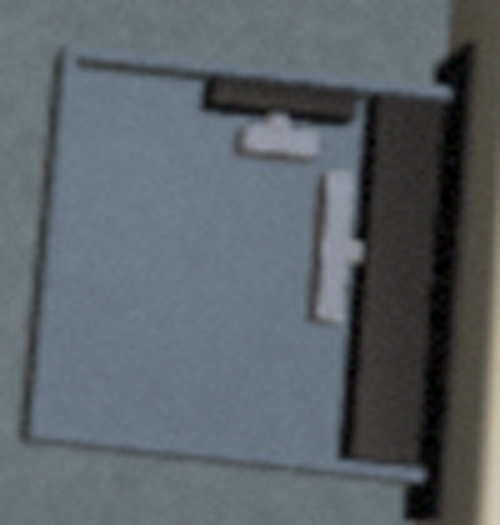

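View pics/c_blk_s.png

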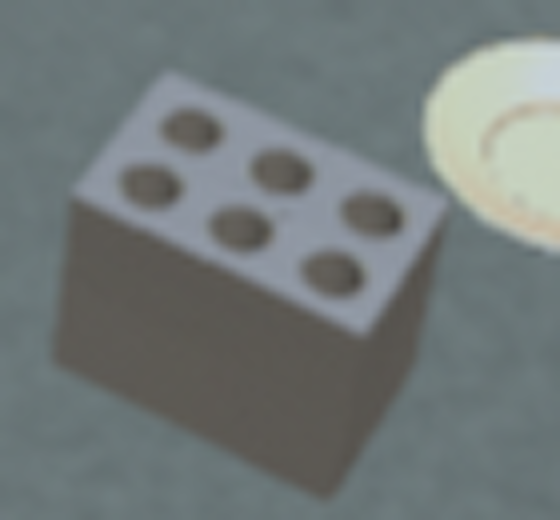

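View pics/c_drw_s.png

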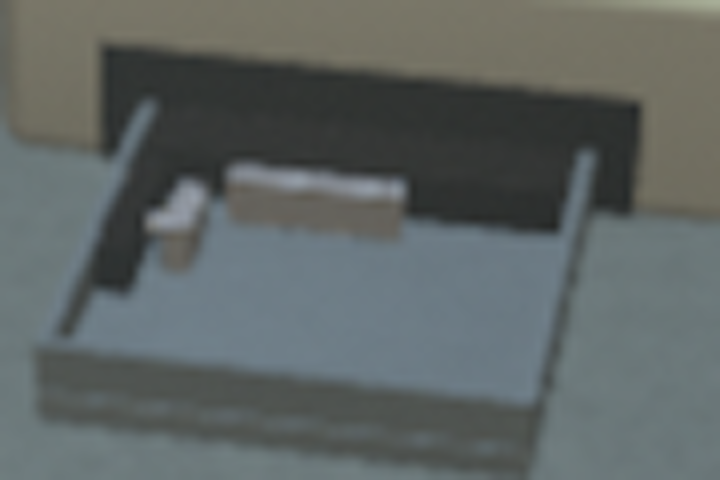

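```bash
cat > fit.py <<'E'
from h import *
from scipy.optimize import least_squares
def o(p,x,y,k): return [x+(p[0]+.5)/k-.5, y+(p[1]+.5)/k-.5]
def fit(obs,x0,zoff=False):
    def res(q):
        c,s=np.cos(q[2]),np.sin(q[2]);r=[]
        for n,m,p in obs:
            P=[q[0]+c*m[0]-s*m[1],q[1]+s*m[0]+c*m[1],m[2]]
            r+=list(w2pix(n,P)[0]-p)
        return np.array(r)
    S=least_squares(res,x0,loss='soft_l1');return S.x,res(S.x).reshape(-1,2)
bt=lambda p:o(p,125,250,8); bs=lambda p:o(p,320,265,8); dt=lambda p:o(p,345,160,5); ds=lambda p:o(p,250,130,8)
# block: x axis long. top img up=+x world, left=+y
B=[('top',(35,22.5,58),bt((252,86))),('top',(35,-22.5,58),bt((418,178))),('top',(-35,-22.5,58),bt((270,437))),('top',(-35,22.5,58),bt((104,345)))]
# side: camera at +y, looking -y; image right = -x ; 
BS=[('side',(35,-22.5,58),bs((168,70))),('side',(-35,-22.5,58),bs((448,200))),('side',(-35,22.5,58),bs((365,335))),('side',(35,22.5,58),bs((74,190))),('side',(35,22.5,0),bs((52,360))),('side',(-35,22.5,0),bs((327,500))),('side',(-35,-22.5,0),bs((413,362)))]
D=[('top',(80,80,30),dt((64,50))),('top',(-80,80,30),dt((28,437))),('top',(40,-30,32),dt((327,170))),('top',(-20,-30,32),dt((318,320))),('top',(45,5,32),dt((240,152))),('top',(45,-25,32),dt((318,157)))]
DS=[('side',(80,80,30),ds((35,345))),('side',(-80,80,30),ds((545,405))),('side',(40,-30,32),ds((230,190))),('side',(-20,-30,32),ds((405,197)))]
if __name__=='__main__':
  for nm,sets,x0 in [('B',[B,BS,B+BS],(414,320,-.5)),('D',[D,DS,D+DS],(560,-145,0))]:
    for s in sets:
        x,r=fit(s,x0);print(nm,x[:2].round(1),np.degrees(x[2]).round(2));
    print(r.round(1).tolist())
  from workcell import env
E
python3 fit.py
```

```text
B [415.9 321.2] -27.55
B [415.  318.9] -27.57
B [415.3 319.9] -27.55
[[0.8, 0.2], [0.6, 0.0], [0.5, 0.5], [0.6, 0.5], [-0.5, -0.0], [0.2, 0.2], [-0.2, 0.2], [-0.5, 0.5], [-0.3, 0.4], [0.1, 0.7], [-0.1, 1.1]]
D [ 561.6 -137.2] -5.12
D [ 559.8 -139.1] -4.92
D [ 561.  -137.4] -4.95
[[-0.2, -0.4], [0.4, 1.0], [0.2, 0.5], [-0.1, 0.1], [0.5, -0.1], [-0.3, 0.4], [-0.1, 0.7], [-0.9, 0.5], [-0.6, -0.9], [-0.6, 0.6]]
```

```bash
cat > go.py <<'E'
from h import *
import sys
# goto: x y z, jaw axis world yaw (deg); prints shift in tool axes (cm) and turn units from measured pose
def plan(x,y,z,jaw):
    s=env.state();Rt=rot(s['ee_rot']);d=Rt.T@(np.array([x,y,z])-s['ee_pos'])
    print('t',round(s['time_s'],2),'pos',s['ee_pos'].round(1),'axes x',Rt[:,0].round(3),'y',Rt[:,1].round(3),'z',Rt[:,2].round(3))
    print('jaw yaw',np.degrees(np.arctan2(Rt[1,1],Rt[0,1])).round(2),'F',s['force'].round(1),'T',s['torque'].round(2),'w',round(s['gripper_width'],1),'q',s['qpos'].round(1))
    cur=np.degrees(np.arctan2(Rt[1,1],Rt[0,1])); a=(cur-jaw+90)%180-90  # turning + about tool x(down) => yaw decreases
    print('shift cm',(d/10).round(2),'turn deg',a.round(2),'units',(a/6).round(2))
if __name__=='__main__': plan(*map(float,sys.argv[1:]))
E
python3 go.py 415.3 319.9 150 62.5
```

```text
t 0.15 pos [166.4 550.1 238.3] axes x [-0.    -0.001 -1.   ] y [ 0.29   0.957 -0.001] z [ 0.957 -0.29  -0.   ]
jaw yaw 73.17 F [-0.5 -0.6  0. ] T [-0.02 -0.02  0.01] w 91.2 q [72.  18.3 89.7 -0.  72.  -1.1]
shift cm [  8.85 -14.81  30.49] turn deg 10.67 units 1.78
```

Emit:
{"name": "jog_arm", "arguments": {"plan": [0,0,0,0.89,0,0,0,0.89,0.5,-0.9,3.27,0,0.5,-0.9,3.27,0,0.5,-0.9,3.27,0,0.5,-0.9,3.27,0,0.5,-0.9,3.27,0,0.5,-0.9,3.27,0,0.5,-0.9,3.27,0,0.5,-0.9,3.27,0,0.5,-0.9,3.27,0,0.5,-0.9,3.27,0]}}

```text
time_s: 1.15
ee_pos: [415.8, 318.1, 188.6]
ee_rot: [-140.5, 90.0, -168.0]
force: [0.4, 0.8, 0.1]
gripper_width: 90.9
```

Emit:
{"name": "jog_arm", "arguments": {"plan": [0,0,0,0,0,0,0,0,0,0,0,0]}}

```text
time_s: 1.4
ee_pos: [414.6, 319.7, 188.8]
ee_rot: [-173.8, 90.0, 158.7]
force: [0.0, 0.4, 0.1]
gripper_width: 91.1
```

```bash
python3 go.py 415.3 319.9 188 62.5
python3 - <<'E'
from h import *
import pickle
s=env.state();im=env.grab_frame('wrist')[:,:,::-1].copy();cv2.imwrite('pics/w1.png',im);pickle.dump(s,open('w1.pkl','wb'))
c,sn=np.cos(np.radians(-27.5)),np.sin(np.radians(-27.5))
P=[[415.3+c*a-sn*b,319.9+sn*a+c*b,58] for a,b in [(35,22.5),(35,-22.5),(-35,-22.5),(-35,22.5)]]
print(w2pix('wrist',np.array(P),s).round(1))
E
```

```text
t 1.4 pos [414.6 319.7 188.8] axes x [-0.001  0.    -1.   ] y [ 0.463  0.887 -0.   ] z [ 0.887 -0.463 -0.001]
jaw yaw 62.45 F [0.  0.4 0.1] T [-0.01  0.01  0.  ] w 91.1 q [ 36.3  15.9 100.8   0.   63.3 -26.1]
shift cm [0.08 0.05 0.05] turn deg -0.05 units -0.01
[[305.7 245.3]
 [256.2 245.4]
 [254.7 168.4]
 [307.3 168.4]]
```

View pics/w1.png

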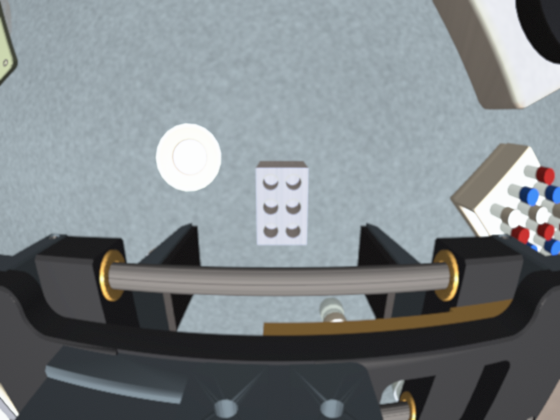

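Emit:
{"name": "jog_arm", "arguments": {"plan": [2.5,0,0.06,0,2.5,0,0,0,2.5,0,0,0,2.5,0,0,0,2.0,0,0,0,1.0,0,0,0,0.8,0,0,0,0,0,0,0,0,0,0,0]}}

```text
time_s: 2.2
ee_pos: [415.6, 320.0, 51.5]
ee_rot: [69.1, 89.9, 41.7]
force: [0.6, -0.6, 0.9]
gripper_width: 91.4
```

```bash
python3 go.py 415.3 319.9 50 62.5
```

```text
t 2.2 pos [415.6 320.   51.5] axes x [ 0.001  0.001 -1.   ] y [0.461 0.887 0.001] z [ 0.887 -0.461  0.   ]
jaw yaw 62.53 F [ 0.6 -0.6  0.9] T [-0.05 -0.03 -0.03] w 91.4 q [ 36.3  24.9 110.5   0.   44.5 -26.2]
shift cm [ 0.15 -0.02 -0.03] turn deg 0.03 units 0.01
```

Emit:
{"name": "jog_arm", "arguments": {"plan": [0.15,0,0,0,0,0,0,0,0,0,0,0,0,0,0,0,0,0,0,0,0,0,0,0,0,0,0,0,0,0,0,0], "claw": 3.5, "newtons": 45}}

```text
time_s: 2.87
ee_pos: [415.9, 319.6, 49.7]
ee_rot: [74.6, 89.9, 47.0]
force: [-0.3, 1.0, 0.2]
gripper_width: 45.0
```

```bash
python3 go.py 415.3 319.9 50 62.5
```

```text
t 2.87 pos [415.9 319.6  49.7] axes x [ 0.001  0.001 -1.   ] y [0.462 0.887 0.001] z [ 0.887 -0.462  0.   ]
jaw yaw 62.48 F [-0.3  1.   0.2] T [ 0.16 -0.09 -0.03] w 45.0 q [ 36.3  25.1 110.6   0.   44.2 -26.2]
shift cm [-0.03 -0.01 -0.07] turn deg -0.02 units -0.0
```

Emit:
{"name": "jog_arm", "arguments": {"plan": [-1,0,0,0,-3,0,0,0,-3,0,0,0,-3,0,0,0,0,0,0,-0.94,0,0,0,-0.94,0,0,0,-0.94,0,0,0,-0.93,0,0,0,0,0,0,0,0]}}

```text
time_s: 3.7
ee_pos: [415.1, 318.9, 149.4]
ee_rot: [-139.7, 89.9, -144.8]
force: [-0.1, 0.3, -3.1]
gripper_width: 44.8
```

```bash
python3 - <<'E'
import numpy as np
a=np.radians(-5.0);c,s=np.cos(a),np.sin(a)
for x,y in [(2,2),(16,-13.5)]: print(561+c*x-s*y,-137.4+s*x+c*y)
E
python3 go.py 563.2 -135.6 160 85
```

```text
563.1667008816788 -135.58192208931183
575.7625126423746 -152.2431203082011
t 3.7 pos [415.1 318.9 149.4] axes x [-0.001 -0.001 -1.   ] y [ 0.09   0.996 -0.001] z [ 0.996 -0.09  -0.001]
jaw yaw 84.84 F [-0.1  0.3 -3.1] T [-0.04 -0.02  0.04] w 44.8 q [ 36.3  18.1 104.    0.   58.  -48.6]
shift cm [ -1.05 -43.93  18.84] turn deg -0.16 units -0.03
```

Emit:
{"name": "jog_arm", "arguments": {"plan": [-0.5,-2,0.8,0,-0.5,-3.2,1.4,0,0,-3.2,1.4,0,0,-3.2,1.4,0,0,-3.2,1.4,0,0,-3.2,1.4,0,0,-3.2,1.4,0,0,-3.2,1.4,0,0,-3.2,1.4,0,0,-3.2,1.4,0,0,-3.2,1.4,0,0,-3.2,1.4,0]}}

```text
time_s: 4.7
ee_pos: [544.3, -67.2, 159.4]
ee_rot: [164.8, 90.0, 159.6]
force: [0.3, 0.5, -3.3]
gripper_width: 45.2
```

Emit:
{"name": "jog_arm", "arguments": {"plan": [0,-3.2,1.4,0,0,-2.0,0.9,0,0,-1.3,0.5,0,0,0,0,0,0,0,0,0,0,0,0,0,0,0,0,0]}}

```text
time_s: 5.28
ee_pos: [566.0, -131.2, 159.4]
ee_rot: [139.6, 89.9, 134.7]
force: [0.1, 0.3, -3.0]
gripper_width: 44.7
```

```bash
python3 go.py 563.2 -135.6 160 85
python3 - <<'E'
from h import *
import pickle
s=env.state();im=env.grab_frame('wrist')[:,:,::-1].copy();cv2.imwrite('pics/w2.png',im);pickle.dump(s,open('w2.pkl','wb'))
im=env.grab_frame('side')[:,:,::-1];cv2.imwrite('pics/s2.png',im);im=env.grab_frame('top')[:,:,::-1];cv2.imwrite('pics/t2.png',im)
E
```

```text
t 5.28 pos [ 566.  -131.2  159.4] axes x [-0.001  0.001 -1.   ] y [0.086 0.996 0.001] z [ 0.996 -0.086 -0.001]
jaw yaw 85.04 F [ 0.1  0.3 -3. ] T [ 0.03 -0.04 -0.01] w 44.7 q [-14.2  22.3  95.6   0.   62.1 -99.3]
shift cm [-0.06 -0.46 -0.24] turn deg 0.04 units 0.01
```

View pics/w2.png

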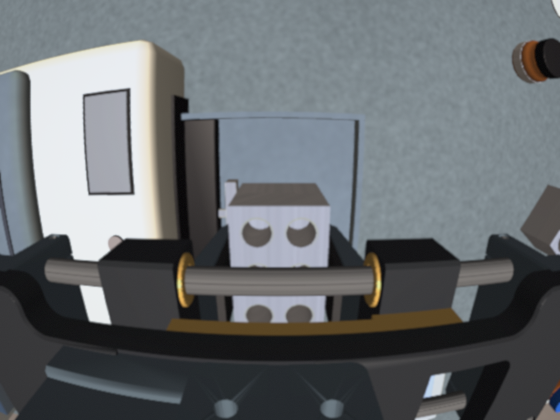

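View pics/s2.png

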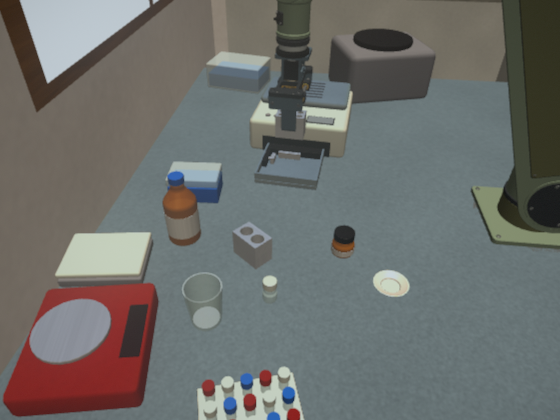

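Run:
```python
from h import *
import pickle
im=cv2.imread('pics/w2.png');s=pickle.load(open('w2.pkl','rb'))
cv2.imwrite('pics/w2c.png',cv2.resize(im[100:250,170:370],None,fx=4,fy=4,interpolation=cv2.INTER_CUBIC))
a=np.radians(-5.0);c,sn=np.cos(a),np.sin(a)
for q in [(-80,80,30),(-75,75,30),(-80,-78,30),(-20,-30,32),(-20,-40,32),(-80,0,30),(-75,0,30),(-40,80,30)]:
    P=[561+c*q[0]-sn*q[1],-137.4+sn*q[0]+c*q[1],q[2]];p=w2pix('wrist',P,s)[0];print(q,p.round(1),((p-[170,100]+.5)*4-.5).round(0))
```

```text
(-80, 80, 30) [366.1 112.7] [786.  52.]
(-75, 75, 30) [360.4 118.2] [763.  74.]
(-80, -78, 30) [181.5 113.1] [47. 54.]
(-20, -30, 32) [237.2 181.3] [270. 327.]
(-20, -40, 32) [225.7 181.4] [224. 327.]
(-80, 0, 30) [272.2 110.3] [410.  43.]
(-75, 0, 30) [272.2 116.2] [410.  66.]
(-40, 80, 30) [364.9 158.8] [781. 237.]
```

View pics/w2c.png

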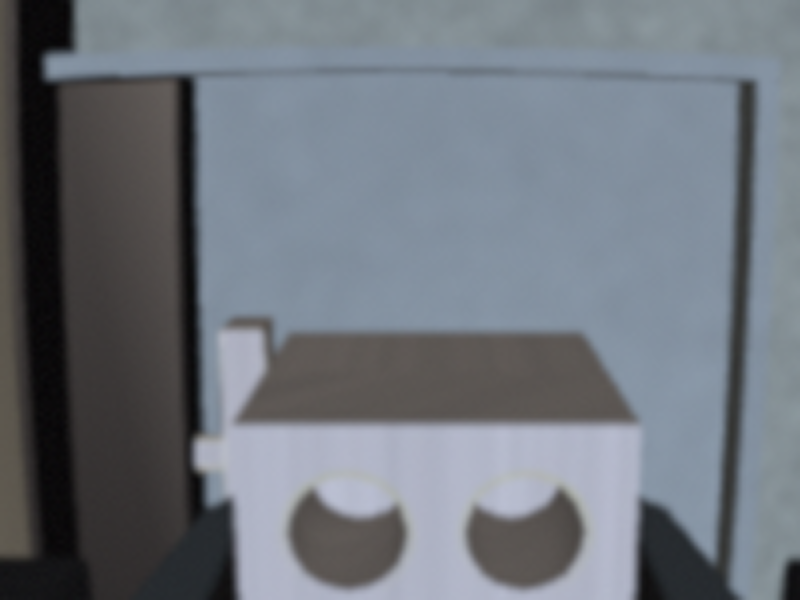

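Run:
```python
from h import *
import pickle
from scipy.optimize import least_squares
s=pickle.load(open('w2.pkl','rb'))
f=lambda p:np.array([170+(p[0]+.5)/4-.5,100+(p[1]+.5)/4-.5])
# (pixel, z, model coord index, value): back-project to plane z and compare with model lines
L=[((80,79),30,0,-75),((200,74),30,0,-75),((410,69),30,0,-75),((600,73),30,0,-75),((730,80),30,0,-75),
   ((754,90),30,1,75),((747,300),30,1,75),((737,480),30,1,75),((265,329),32,1,-30),((219,329),32,1,-40),((219,329),32,0,-20),((265,329),32,0,-20)]
def res(q):
    c,sn=np.cos(q[2]),np.sin(q[2]);r=[]
    for p,z,i,v in L:
        w=pix2w('wrist',f(p),z,s)[:2]-q[:2]; m=[c*w[0]+sn*w[1],-sn*w[0]+c*w[1]]; r.append(m[i]-v)
    return r
S=least_squares(res,[561,-137,-.087]);print(S.x[:2],np.degrees(S.x[2]),np.round(res(S.x),1))
```

```text
[ 561.6900244 -139.276098 ] -5.257654852883498 [ 0.3  0.2 -0.3 -0.   0.4 -0.5 -0.4 -0.3  0.6  0.6 -0.3 -0.2]
```

Emit:
{"name": "jog_arm", "arguments": {"plan": [0.5,-0.3,-0.1,0,1.5,-0.28,-0.1,0.02,2,0,0,0,2,0,0,0,1.5,0,0,0,1,0,0,0,0.6,0,0,0,0,0,0,0,0,0,0,0]}}

```text
time_s: 6.18
ee_pos: [564.4, -138.4, 68.7]
ee_rot: [-5.2, 90.0, -10.3]
force: [-0.1, -0.5, -3.4]
gripper_width: 44.9
```

```bash
python3 go.py 563.7 -136.8 61.7 84.9;python3 - <<'E'
from h import *
import pickle
s=env.state();im=env.grab_frame('wrist')[:,:,::-1].copy();cv2.imwrite('pics/w3.png',im);im=env.grab_frame('side')[:,:,::-1];cv2.imwrite('pics/s3.png',cv2.resize(im[90:200,230:350],None,fx=6,fy=5))
E
```

```text
t 6.18 pos [ 564.4 -138.4   68.7] axes x [ 0.001 -0.    -1.   ] y [ 0.089  0.996 -0.   ] z [ 0.996 -0.089  0.001]
jaw yaw 84.87 F [-0.1 -0.5 -3.4] T [ 0.01 -0.03  0.04] w 44.9 q [-14.9  27.7 101.8   0.   50.4 -99.8]
shift cm [ 0.7   0.15 -0.09] turn deg -0.03 units -0.0
```

View pics/w3.png

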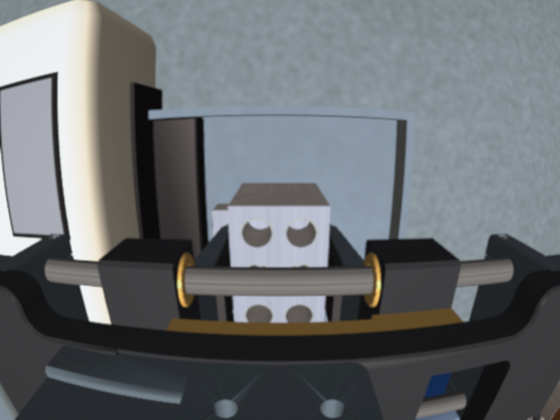

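View pics/s3.png

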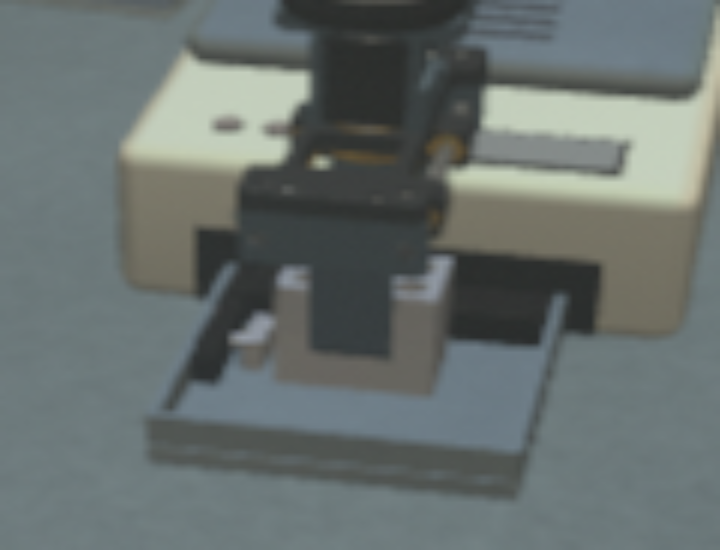

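Emit:
{"name": "jog_arm", "arguments": {"plan": [0.3,0.1,-0.1,0,0.3,0,0,0,0.1,0,0,0,0,0,0,0,0,0,0,0]}}

```text
time_s: 6.7
ee_pos: [563.2, -137.2, 61.7]
ee_rot: [33.5, 90.0, 28.4]
force: [-0.4, -0.2, -2.0]
gripper_width: 45.2
```

Emit:
{"name": "jog_arm", "arguments": {"plan": [0.05,0,0,0,0,0,0,0,0,0,0,0]}}

```text
time_s: 6.95
ee_pos: [563.2, -137.2, 61.7]
ee_rot: [12.5, 90.0, 7.4]
force: [-3.0, 0.5, 5.1]
gripper_width: 44.4
```

Emit:
{"name": "jog_arm", "arguments": {"plan": [-0.02,-0.3,0.2,0,0,-0.3,0.2,0,0,-0.3,0.2,0,0,-0.3,0,0,0,0,0,0,0,0,0,0]}}

```text
time_s: 7.45
ee_pos: [568.6, -148.5, 61.7]
ee_rot: [74.9, 89.8, 69.7]
force: [-0.3, 6.7, 5.9]
gripper_width: 44.7
```

```bash
python3 go.py 576.2 -153.5 61.7 84.85
```

```text
t 7.45 pos [ 568.6 -148.5   61.7] axes x [ 0.001  0.003 -1.   ] y [0.091 0.996 0.003] z [ 0.996 -0.091  0.001]
jaw yaw 84.76 F [-0.3  6.7  5.9] T [ 1.15  0.24 -0.15] w 44.7 q [ -15.8   28.7  101.3    0.2   50.  -100.7]
shift cm [-0.   -0.43  0.8 ] turn deg -0.09 units -0.01
```

Emit:
{"name": "jog_arm", "arguments": {"plan": [0,-0.2,0,0,0,-0.2,0,0,0,-0.1,0,0,0,0,0,0,0,0,0,0]}}

```text
time_s: 7.87
ee_pos: [568.3, -151.9, 61.7]
ee_rot: [83.6, 89.7, 78.3]
force: [-0.9, 11.5, 6.3]
gripper_width: 44.8
```

Emit:
{"name": "jog_arm", "arguments": {"plan": [0,0,0.2,0,0,0,0.2,0,0,0,0.2,0,0,0,0,0,0,0,0,0]}}

```text
time_s: 8.28
ee_pos: [569.5, -152.0, 62.0]
ee_rot: [150.1, 89.3, 144.8]
force: [-11.4, 11.9, 17.3]
gripper_width: 44.5
```

```bash
python3 go.py 576.2 -153.5 61.7 84.85
```

```text
t 8.28 pos [ 569.5 -152.    62. ] axes x [-0.009  0.007 -1.   ] y [0.092 0.996 0.006] z [ 0.996 -0.091 -0.01 ]
jaw yaw 84.75 F [-11.4  11.9  17.3] T [ 1.93  2.03 -0.22] w 44.5 q [ -16.2   29.   100.5    0.3   51.  -101.1]
shift cm [ 0.02 -0.09  0.68] turn deg -0.1 units -0.02
```

Run:
```python
from h import *
im=env.grab_frame('wrist')[:,:,::-1];cv2.imwrite('pics/w4.png',im);im=env.grab_frame('side')[:,:,::-1];cv2.imwrite('pics/s4.png',cv2.resize(im[110:190,240:340],None,fx=7,fy=7,interpolation=cv2.INTER_CUBIC))
im=env.grab_frame('top')[:,:,::-1];cv2.imwrite('pics/t4.png',cv2.resize(im[150:270,340:460],None,fx=5,fy=5,interpolation=cv2.INTER_CUBIC))
```

```text
(no output)
```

View pics/s4.png

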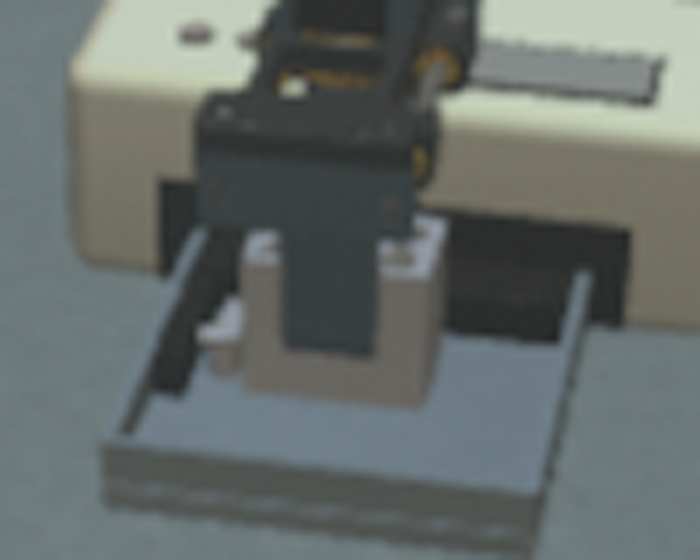

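View pics/t4.png

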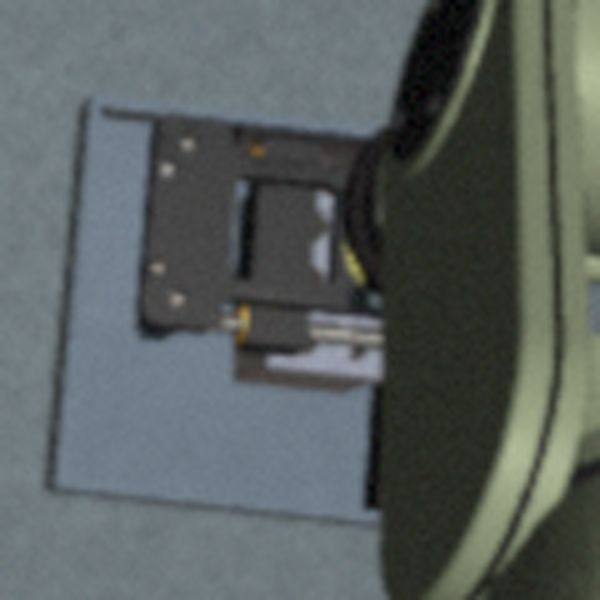

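View pics/w4.png

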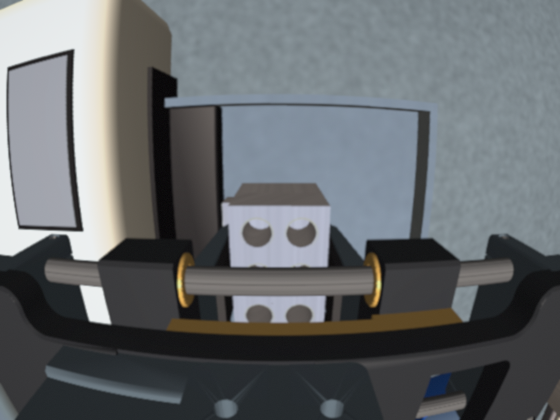

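Emit:
{"name": "jog_arm", "arguments": {"plan": [-0.05,0,0,0,-0.05,0,0,0,0,0,0,0]}}

```text
time_s: 8.68
ee_pos: [569.8, -152.1, 62.0]
ee_rot: [148.7, 89.4, 143.4]
force: [-8.7, 10.4, 11.0]
gripper_width: 44.9
```

```bash
python3 go.py 576.2 -153.5 61.7 84.85
```

```text
t 8.68 pos [ 569.8 -152.1   62. ] axes x [-0.009  0.007 -1.   ] y [0.092 0.996 0.006] z [ 0.996 -0.092 -0.009]
jaw yaw 84.74 F [-8.7 10.4 11. ] T [ 1.87  1.53 -0.22] w 44.9 q [ -16.2   29.1  100.5    0.3   51.  -101.1]
shift cm [ 0.02 -0.08  0.65] turn deg -0.11 units -0.02
```

Emit:
{"name": "jog_arm", "arguments": {"plan": [-0.1,0,0,0,0,0,0.2,0,0,0,0.2,0,0,0,0,0,0,0,0,0]}}

```text
time_s: 9.1
ee_pos: [572.9, -152.4, 62.1]
ee_rot: [154.3, 89.2, 149.1]
force: [-9.9, 9.5, 7.4]
gripper_width: 44.9
```

```bash
python3 go.py 576.2 -153.5 61.7 84.85
```

```text
t 9.1 pos [ 572.9 -152.4   62.1] axes x [-0.011  0.007 -1.   ] y [0.091 0.996 0.006] z [ 0.996 -0.091 -0.012]
jaw yaw 84.75 F [-9.9  9.5  7.4] T [ 1.76  1.71 -0.22] w 44.9 q [ -16.1   29.3  100.     0.3   51.5 -101. ]
shift cm [ 0.03 -0.08  0.34] turn deg -0.1 units -0.02
```

Emit:
{"name": "jog_arm", "arguments": {"plan": [-0.05,0,0.2,0,0,-0.1,0.2,0,0,-0.1,0.2,0,0,0,0,0,0,0,0,0], "newtons": 60}}

```text
time_s: 9.52
ee_pos: [575.8, -153.1, 62.3]
ee_rot: [155.1, 88.8, 149.8]
force: [-14.7, 13.2, 12.3]
gripper_width: 44.9
```

```bash
python3 go.py 576.2 -153.5 61.7 84.85
```

```text
t 9.52 pos [ 575.8 -153.1   62.3] axes x [-0.018  0.011 -1.   ] y [0.092 0.996 0.009] z [ 0.996 -0.092 -0.019]
jaw yaw 84.72 F [-14.7  13.2  12.3] T [ 2.61  2.8  -0.18] w 44.9 q [ -16.2   29.7   99.2    0.4   52.3 -101.1]
shift cm [ 0.06 -0.03  0.04] turn deg -0.13 units -0.02
```

Run:
```python
from h import *
im=env.grab_frame('wrist')[:,:,::-1];cv2.imwrite('pics/w5.png',im);
a=cv2.imread('pics/w2.png')
k=lambda i:cv2.resize(i[170:325,205:355],None,fx=4,fy=4,interpolation=cv2.INTER_CUBIC)[:, :390*1]
cv2.imwrite('pics/w5c.png',np.hstack([cv2.resize(i[170:325,215:345],(390,465),interpolation=cv2.INTER_CUBIC) for i in (a,im)]))
im=env.grab_frame('side')[:,:,::-1];cv2.imwrite('pics/s5.png',cv2.resize(im[110:190,240:340],None,fx=7,fy=7,interpolation=cv2.INTER_CUBIC))
```

```text
(no output)
```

View pics/w5c.png

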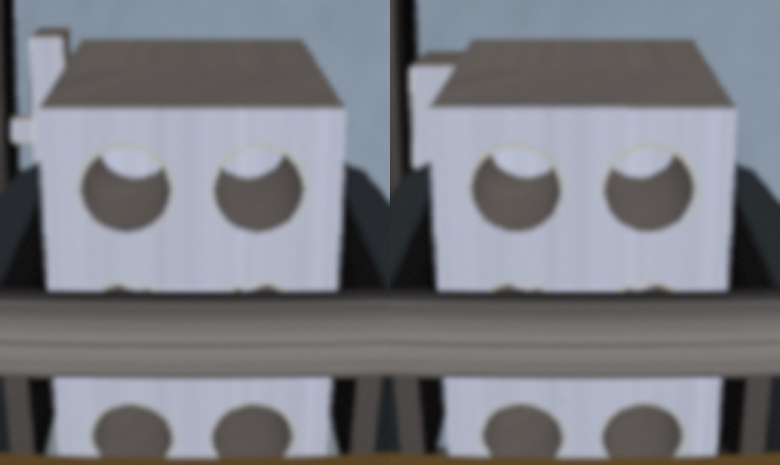

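View pics/s5.png

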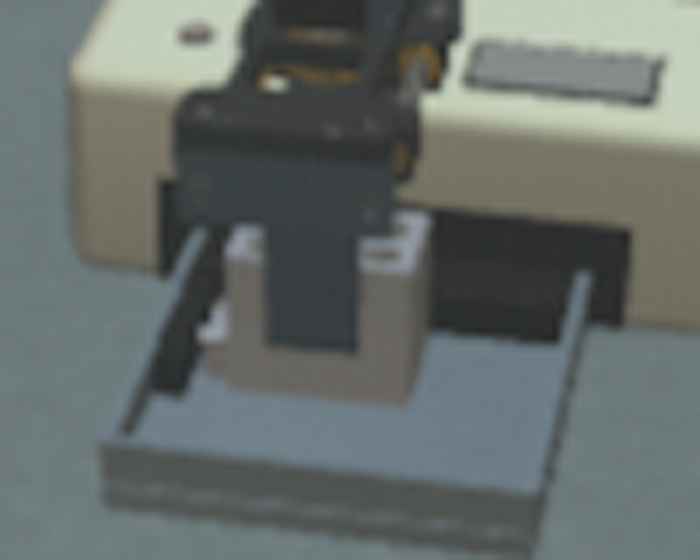

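```bash
cat > st.py <<'E'
from h import *
s=env.state();Rt=rot(s['ee_rot']);p=s['ee_pos']
a=np.radians(-5.15);A=np.array([[np.cos(a),np.sin(a)],[-np.sin(a),np.cos(a)]])
f=lambda q:p+Rt@np.array(q)
m=lambda q:(A@(f(q)[:2]-[561.5,-138.6])).round(2)
print('t',round(s['time_s'],2),'F reader',(A@s['force'][:2]).round(1),'Fz',s['force'][2].round(1),'T',s['torque'].round(2),'w',round(s['gripper_width'],1))
print('tilt mrad',(Rt[:2,0]*1000).round(1),'yaw',(np.degrees(np.arctan2(Rt[1,1],Rt[0,1]))-90).round(2))
print('bottom ctr',m([49.7,0,0]),'padtop',m([29.7,0,0]),'(seat 16,-13.5)')
print('corner z',[ (f([49.7,j,k])[2]-12).round(2) for j,k in [(22.5,35),(22.5,-35),(-22.5,35),(-22.5,-35)]],'(+y+x,+y-x,-y+x,-y-x)')
E
python3 st.py
```

```text
t 9.62 F reader [-16.1  12.2] Fz 12.1 T [ 2.55  2.78 -0.25] w 44.7
tilt mrad [-18.1  10.5] yaw -5.28
bottom ctr [ 14.61 -12.76] padtop [ 14.99 -12.94] (seat 16,-13.5)
corner z [np.float64(0.16), np.float64(1.49), np.float64(-0.23), np.float64(1.1)] (+y+x,+y-x,-y+x,-y-x)
```

Emit:
{"name": "jog_arm", "arguments": {"plan": [0,-0.1,0.1,0,0,-0.1,0.1,0,0,0,0,0,0,0,0,0]}}

```text
time_s: 9.95
ee_pos: [576.0, -153.3, 62.5]
ee_rot: [152.1, 88.5, 146.8]
force: [-18.0, 20.4, 16.6]
gripper_width: 44.6
```

```bash
python3 st.py
```

```text
t 9.95 F reader [-19.7  18.7] Fz 16.6 T [ 3.63  3.17 -0.24] w 44.6
tilt mrad [-21.8  14.3] yaw -5.33
bottom ctr [ 14.64 -12.78] padtop [ 15.1  -13.02] (seat 16,-13.5)
corner z [np.float64(0.24), np.float64(1.86), np.float64(-0.31), np.float64(1.31)] (+y+x,+y-x,-y+x,-y-x)
```

Emit:
{"name": "jog_arm", "arguments": {"plan": [0.15,0,0,0,0.15,0,0,0,0.1,0,0,0,0,0,0,0,0,0,0,0]}}

```text
time_s: 10.37
ee_pos: [576.0, -153.3, 62.3]
ee_rot: [151.4, 88.6, 146.1]
force: [-25.1, 22.5, 37.5]
gripper_width: 44.6
```

```bash
python3 st.py
```

```text
t 10.37 F reader [-27.   20.2] Fz 37.5 T [ 3.86  4.36 -0.23] w 44.6
tilt mrad [-20.4  13.7] yaw -5.33
bottom ctr [ 14.69 -12.77] padtop [ 15.12 -13.01] (seat 16,-13.5)
corner z [np.float64(0.1), np.float64(1.62), np.float64(-0.43), np.float64(1.09)] (+y+x,+y-x,-y+x,-y-x)
```

Emit:
{"name": "jog_arm", "arguments": {"plan": [0,0.15,-0.2,0,0,0.15,-0.2,0,0,0,0,0,0,0,0,0]}}

```text
time_s: 10.7
ee_pos: [575.6, -153.0, 62.0]
ee_rot: [153.7, 89.2, 148.5]
force: [-18.3, 12.4, 28.6]
gripper_width: 44.6
```

```bash
python3 st.py
```

```text
t 10.7 F reader [-19.3  10.7] Fz 28.6 T [ 2.26  3.1  -0.31] w 44.6
tilt mrad [-12.5   7.6] yaw -5.25
bottom ctr [ 14.73 -12.75] padtop [ 14.99 -12.88] (seat 16,-13.5)
corner z [np.float64(-0.01), np.float64(0.9), np.float64(-0.3), np.float64(0.61)] (+y+x,+y-x,-y+x,-y-x)
```

Emit:
{"name": "jog_arm", "arguments": {"plan": [0.1,0.1,-0.2,0,0,0.05,-0.2,0,0,0,0,0,0,0,0,0]}}

```text
time_s: 11.03
ee_pos: [575.2, -152.8, 61.7]
ee_rot: [141.5, 89.7, 136.3]
force: [-12.7, 9.3, 27.0]
gripper_width: 44.4
```

```bash
python3 st.py
```

```text
t 11.03 F reader [-13.5   8.1] Fz 27.0 T [ 1.59  2.09 -0.24] w 44.4
tilt mrad [-4.4  4.2] yaw -5.23
bottom ctr [ 14.66 -12.77] padtop [ 14.75 -12.85] (seat 16,-13.5)
corner z [np.float64(-0.04), np.float64(0.29), np.float64(-0.21), np.float64(0.12)] (+y+x,+y-x,-y+x,-y-x)
```

Emit:
{"name": "jog_arm", "arguments": {"plan": [-0.15,0,0,0,-0.1,-0.05,0.1,0,0,0,0,0,0,0,0,0]}}

```text
time_s: 11.37
ee_pos: [575.3, -152.9, 61.9]
ee_rot: [147.4, 89.5, 142.2]
force: [-10.4, 10.8, 14.4]
gripper_width: 44.8
```

```bash
python3 st.py
```

```text
t 11.37 F reader [-11.3   9.8] Fz 14.4 T [ 1.7   1.57 -0.17] w 44.8
tilt mrad [-7.3  5.7] yaw -5.24
bottom ctr [ 14.64 -12.74] padtop [ 14.8  -12.84] (seat 16,-13.5)
corner z [np.float64(0.0), np.float64(0.55), np.float64(-0.22), np.float64(0.32)] (+y+x,+y-x,-y+x,-y-x)
```

Emit:
{"name": "jog_arm", "arguments": {"plan": [-0.15,0,0,0,0,-0.1,0.15,0,0,0,0,0,0,0,0,0]}}

```text
time_s: 11.7
ee_pos: [575.5, -153.0, 62.0]
ee_rot: [149.0, 89.2, 143.7]
force: [-10.0, 12.2, 9.1]
gripper_width: 44.7
```

```bash
python3 st.py
```

```text
t 11.7 F reader [-11.   11.2] Fz 9.1 T [ 2.18  1.64 -0.15] w 44.7
tilt mrad [-10.7   7.8] yaw -5.26
bottom ctr [ 14.66 -12.77] padtop [ 14.89 -12.91] (seat 16,-13.5)
corner z [np.float64(0.09), np.float64(0.89), np.float64(-0.21), np.float64(0.58)] (+y+x,+y-x,-y+x,-y-x)
```

Emit:
{"name": "jog_arm", "arguments": {"plan": [-0.05,-0.05,0.15,0,0,-0.05,0.15,0,0,0,0,0,0.1,0,0,0,0.15,0,0,0,0.15,0,0,0,0,0,0,0,0,0,0,0]}}

```text
time_s: 12.37
ee_pos: [575.9, -153.1, 62.1]
ee_rot: [152.7, 89.0, 147.4]
force: [-21.9, 16.8, 34.9]
gripper_width: 44.7
```

```bash
python3 st.py
```

```text
t 12.37 F reader [-23.4  14.7] Fz 34.9 T [ 2.8   3.71 -0.27] w 44.7
tilt mrad [-15.2   9.7] yaw -5.28
bottom ctr [ 14.84 -12.75] padtop [ 15.16 -12.91] (seat 16,-13.5)
corner z [np.float64(0.03), np.float64(1.16), np.float64(-0.34), np.float64(0.78)] (+y+x,+y-x,-y+x,-y-x)
```

Emit:
{"name": "jog_arm", "arguments": {"plan": [0,0.08,-0.15,0,0,0.08,-0.15,0,0.05,0,-0.1,0,0,0,0,0,0,0,0,0]}}

```text
time_s: 12.78
ee_pos: [575.4, -152.9, 61.8]
ee_rot: [145.4, 89.5, 140.2]
force: [-14.8, 12.6, 28.9]
gripper_width: 44.8
```

```bash
python3 st.py
```

```text
t 12.78 F reader [-15.9  11.2] Fz 28.9 T [ 2.1   2.49 -0.16] w 44.8
tilt mrad [-7.2  6. ] yaw -5.24
bottom ctr [ 14.72 -12.76] padtop [ 14.88 -12.86] (seat 16,-13.5)
corner z [np.float64(-0.03), np.float64(0.51), np.float64(-0.27), np.float64(0.27)] (+y+x,+y-x,-y+x,-y-x)
```

Emit:
{"name": "jog_arm", "arguments": {"plan": [0,0,0,0,0,0,0,0,0,0,0,0,0,0,0,0,0,0,0,0,0,0,0,0,0,0,0,0,0,0,0,0,0,0,0,0]}}

```text
time_s: 13.53
ee_pos: [575.4, -152.9, 61.8]
ee_rot: [145.5, 89.5, 140.3]
force: [-15.1, 12.8, 30.2]
gripper_width: 44.4
```

```bash
python3 st.py
python3 - <<'E'
from h import *
im=env.grab_frame('wrist')[:,:,::-1];cv2.imwrite('pics/w6.png',im)
im=env.grab_frame('side')[:,:,::-1];cv2.imwrite('pics/s6f.png',im);cv2.imwrite('pics/s6.png',cv2.resize(im[130:180,250:320],None,fx=10,fy=10,interpolation=cv2.INTER_CUBIC))
E
```

```text
t 13.53 F reader [-16.2  11.4] Fz 30.2 T [ 2.02  2.48 -0.14] w 44.4
tilt mrad [-7.3  6.1] yaw -5.24
bottom ctr [ 14.75 -12.75] padtop [ 14.9  -12.86] (seat 16,-13.5)
corner z [np.float64(-0.01), np.float64(0.53), np.float64(-0.26), np.float64(0.29)] (+y+x,+y-x,-y+x,-y-x)
```

View pics/s6.png

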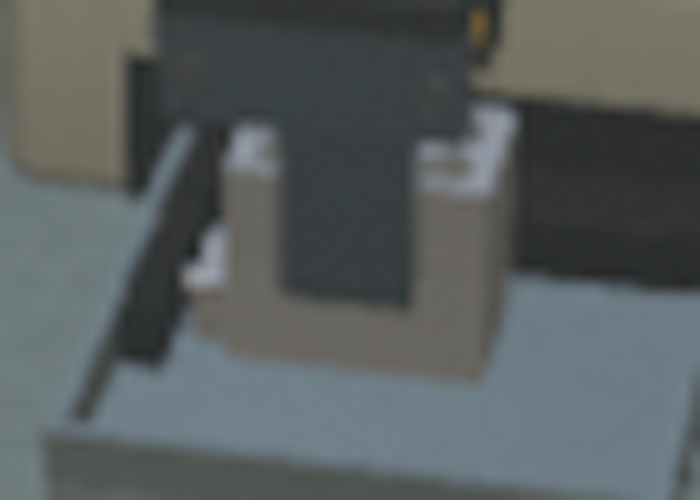

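View pics/s6f.png

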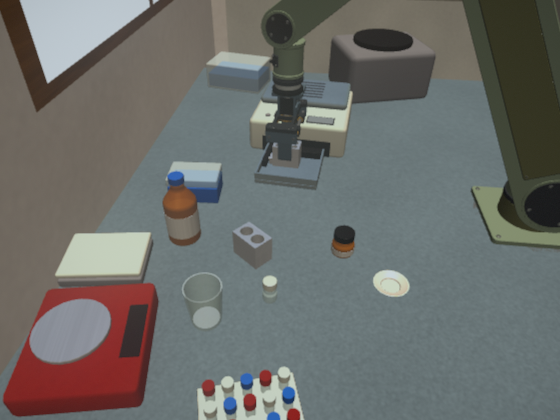

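View pics/w6.png

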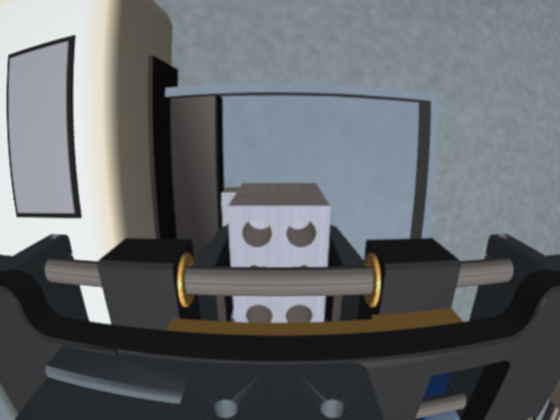

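Run:
```python
from h import *
a=np.radians(-5.1);c,sn=np.cos(a),np.sin(a)
o=lambda p:((p-[250,130]+.5)*10-.5).round(0)
for nm,org in [('side fit',(559.8,-139.1)),('joint',(561,-137.4))]:
  for q in [(55,5,32),(61,5,32),(51,5,32),(80,80,30),(51,9,70),(-19,9,70),(-19,9,12),(51,9,12),(45,3,12)]:
    P=[org[0]+c*q[0]-sn*q[1],org[1]+sn*q[0]+c*q[1],q[2]];print(nm,q,o(w2pix('side',P)[0]))
a0=cv2.imread('pics/side0.png')
a1=cv2.imread('pics/s6f.png')
cv2.imwrite('pics/cmp.png',np.hstack([cv2.resize(i[145:175,255:285],(390,390),interpolation=cv2.INTER_CUBIC) for i in (a0,a1)]))
```

```text
side fit (55, 5, 32) [206. 286.]
side fit (61, 5, 32) [184. 283.]
side fit (51, 5, 32) [221. 287.]
side fit (80, 80, 30) [ 48. 434.]
side fit (51, 9, 70) [218. 169.]
side fit (-19, 9, 70) [485. 198.]
side fit (-19, 9, 12) [477. 389.]
side fit (51, 9, 12) [218. 359.]
side fit (45, 3, 12) [244. 350.]
joint (55, 5, 32) [201. 289.]
joint (61, 5, 32) [179. 286.]
joint (51, 5, 32) [216. 290.]
joint (80, 80, 30) [ 43. 438.]
joint (51, 9, 70) [213. 172.]
joint (-19, 9, 70) [480. 201.]
joint (-19, 9, 12) [472. 392.]
joint (51, 9, 12) [213. 362.]
joint (45, 3, 12) [239. 353.]
```

View pics/cmp.png

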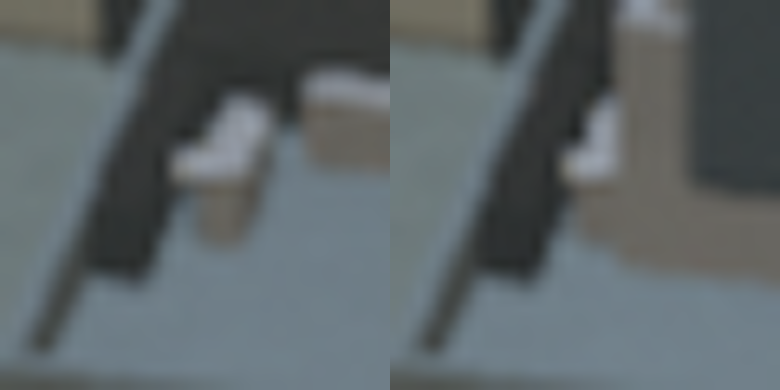

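Run:
```python
import cv2,numpy as np
a0=cv2.imread('pics/side0.png').astype(int);a1=cv2.imread('pics/s6f.png').astype(int)
for r in range(156,166):
    print(r,[int(x) for x in (a0[r,264:282,0]-a0[r,264:282,2])]); print('   ',[int(x) for x in (a1[r,264:282,0]-a1[r,264:282,2])])
```

```text
156 [4, 3, 2, 3, 7, 14, 8, 12, 16, 17, 10, 5, 18, 24, 6, -9, -8, -8]
    [3, 2, 3, 3, 8, 11, 15, 16, 5, -8, -8, -8, -7, -4, 4, 8, 7, 7]
157 [3, 3, 2, 2, 5, 10, 16, 17, 16, 14, 7, 5, 19, 24, 13, 3, -2, -4]
    [3, 2, 2, 3, -1, 12, 17, 16, 5, -7, -8, -7, -8, -3, 4, 9, 8, 8]
158 [3, 2, 2, 3, -1, 1, 9, 9, 6, 3, -2, 8, 20, 24, 21, 18, 15, 13]
    [3, 2, 2, 3, -5, 3, 9, 6, -1, -8, -8, -7, -7, -5, 3, 7, 8, 7]
159 [2, 3, 3, 3, 1, 6, -3, -10, -10, -8, -5, 14, 23, 24, 23, 24, 23, 23]
    [2, 3, 2, 3, 0, -7, -10, -11, -9, -7, -8, -8, -8, -6, -3, -1, 2, 4]
160 [3, 2, 3, 4, 11, 17, 3, -8, -8, -6, -3, 17, 24, 24, 24, 24, 24, 23]
    [3, 3, 3, 4, 6, -3, -9, -8, -8, -8, -8, -7, -8, -8, -7, -6, -6, -4]
161 [4, 3, 3, 5, 17, 20, 3, -8, -8, -7, 5, 19, 24, 24, 24, 25, 24, 24]
    [4, 4, 3, 6, 12, 1, -9, -8, -9, -8, -9, -8, -8, -8, -8, -8, -7, -8]
162 [5, 4, 5, 8, 19, 21, 3, -7, -8, -4, 14, 22, 24, 24, 24, 24, 24, 24]
    [4, 4, 4, 8, 14, 4, -8, -8, -8, -8, -7, -8, -7, -8, -8, -8, -8, -8]
163 [3, 3, 3, 15, 22, 22, 11, 1, -2, 5, 19, 25, 24, 24, 25, 25, 25, 24]
    [3, 4, 3, 16, 21, 13, 4, 1, -3, -8, -7, -8, -7, -7, -8, -8, -8, -8]
164 [3, 3, 5, 19, 25, 24, 20, 19, 16, 18, 24, 25, 25, 24, 25, 25, 25, 24]
    [4, 5, 5, 20, 25, 23, 20, 17, 4, -8, -7, -8, -8, -8, -8, -8, -7, -7]
165 [4, 3, 10, 20, 24, 25, 24, 25, 25, 24, 25, 25, 25, 24, 25, 25, 24, 24]
    [4, 5, 11, 21, 25, 26, 25, 25, 16, 6, 4, -1, -4, -4, -6, -8, -7, -8]
```

Run:
```python
from h import *
im=cv2.imread('pics/w6.png')
cv2.imwrite('pics/w6c.png',cv2.resize(im[85:235,150:300],None,fx=5,fy=5,interpolation=cv2.INTER_CUBIC)[:600])
cv2.imwrite('pics/w6d.png',cv2.resize(im[80:230,290:440],None,fx=4,fy=4,interpolation=cv2.INTER_CUBIC))
```

```text
(no output)
```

View pics/w6c.png

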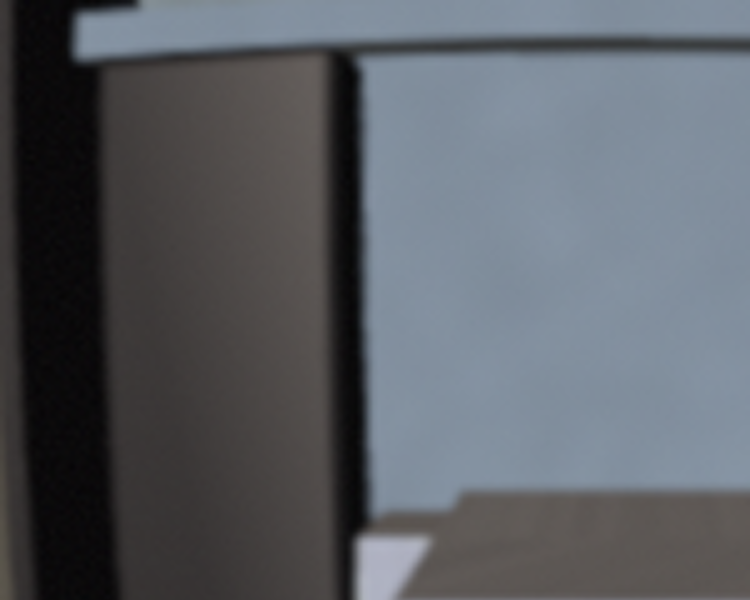

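View pics/w6d.png

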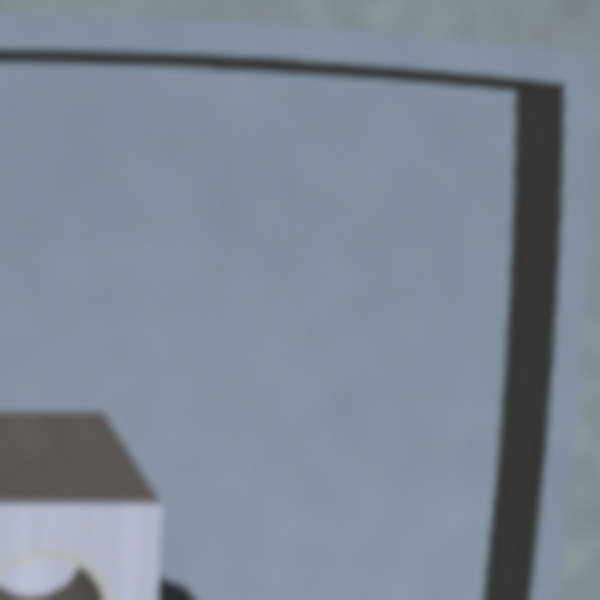

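Run:
```python
from h import *
from scipy.optimize import least_squares
s=env.state()
C=lambda p:np.array([150+(p[0]+.5)/5-.5,85+(p[1]+.5)/5-.5])
Dd=lambda p:np.array([290+(p[0]+.5)/4-.5,80+(p[1]+.5)/4-.5])
L=[(C((200,55)),30,0,-75),(C((500,40)),30,0,-75),(C((700,42)),30,0,-75),(Dd((200,60)),30,0,-75),(Dd((400,72)),30,0,-75),(Dd((540,83)),30,0,-75),
 (Dd((562,100)),30,1,75),(Dd((556,300)),30,1,75),(Dd((545,480)),30,1,75),(Dd((518,110)),12,1,75),(Dd((508,350)),12,1,75),(Dd((487,590)),12,1,75)]
def mm(q,w):
    c,sn=np.cos(q[2]),np.sin(q[2]);w=w[:2]-q[:2];return np.array([c*w[0]+sn*w[1],-sn*w[0]+c*w[1]])
res=lambda q:[mm(q,pix2w('wrist',p,z,s))[i]-v for p,z,i,v in L]
S=least_squares(res,[561,-138,-.09]);q=S.x;print(q[:2].round(2),np.degrees(q[2]).round(2),np.round(res(q),1))
for n,p,z in [('house front',C((333,60)),32),('house front',C((331,300)),32),('house front',C((335,520)),32),('pad back corner',C((357,540)),32),('pad end top edge',C((432,538)),32),('blk -x-y bottom',C((460,491)),12),('blk -x+y bottom',Dd((103,412)),12.3),('blk -x+y top',Dd((160,500)),70.3)]:
    print(n,mm(q,pix2w('wrist',p,z,s)).round(2))
print(mm(q,s['ee_pos']))
# rest picture w2
```

```text
[ 562.22 -139.13] -5.22 [-0.1 -0.3  0.   0.2  0.2 -0.1 -0.6 -0.5  0.   0.4  0.3  0.3]
house front [-73.49 -47.22]
house front [-47.23 -47.78]
house front [-22.84 -48.1 ]
pad back corner [-20.56 -45.69]
pad end top edge [-20.73 -37.24]
blk -x-y bottom [-22.63 -36.2 ]
blk -x+y bottom [-22.72   8.89]
blk -x+y top [-22.67   8.44]
[ 14.39951262 -12.55638073]
```

Emit:
{"name": "jog_arm", "arguments": {"plan": [-0.2,0,0,0,-0.2,0,0,0,0,0,0,0,0,0,0,0]}}

```text
time_s: 13.97
ee_pos: [575.4, -152.9, 62.0]
ee_rot: [147.9, 89.4, 142.7]
force: [-8.9, 10.3, 7.3]
gripper_width: 44.7
```

```bash
python3 st.py
```

```text
t 13.97 F reader [-9.8  9.5] Fz 7.3 T [ 1.8  1.3 -0.2] w 44.7
tilt mrad [-8.6  6.5] yaw -5.25
bottom ctr [ 14.7  -12.75] padtop [ 14.88 -12.87] (seat 16,-13.5)
corner z [np.float64(0.1), np.float64(0.74), np.float64(-0.16), np.float64(0.48)] (+y+x,+y-x,-y+x,-y-x)
```

Emit:
{"name": "jog_arm", "arguments": {"plan": [-0.15,0,0,0,-0.03,0,0.15,0,-0.03,0,0.15,0,0,0,0,0,0,0,0,0]}}

```text
time_s: 14.38
ee_pos: [576.0, -153.0, 62.3]
ee_rot: [158.0, 89.0, 152.8]
force: [-11.0, 9.7, 2.6]
gripper_width: 44.7
```

```bash
python3 st.py
```

```text
t 14.38 F reader [-11.9   8.7] Fz 2.6 T [ 1.76  1.82 -0.18] w 44.7
tilt mrad [-14.9   7.7] yaw -5.25
bottom ctr [ 14.98 -12.73] padtop [ 15.29 -12.86] (seat 16,-13.5)
corner z [np.float64(0.19), np.float64(1.28), np.float64(-0.09), np.float64(1.0)] (+y+x,+y-x,-y+x,-y-x)
```

Emit:
{"name": "jog_arm", "arguments": {"plan": [-0.05,0,0.2,0,-0.05,0,0.2,0,0,0,0,0,0,0,0,0]}}

```text
time_s: 14.72
ee_pos: [578.5, -153.2, 62.4]
ee_rot: [161.5, 88.8, 156.3]
force: [-11.0, 9.0, 0.6]
gripper_width: 44.5
```

```bash
python3 st.py
```

```text
t 14.72 F reader [-11.8   8. ] Fz 0.6 T [ 1.64  2.29 -0.26] w 44.5
tilt mrad [-18.7   8.2] yaw -5.24
bottom ctr [ 17.3  -12.73] padtop [ 17.69 -12.86] (seat 16,-13.5)
corner z [np.float64(0.22), np.float64(1.58), np.float64(-0.07), np.float64(1.28)] (+y+x,+y-x,-y+x,-y-x)
```

Emit:
{"name": "jog_arm", "arguments": {"plan": [-0.03,0,0.2,0,-0.03,0,0.2,0,0,0,0,0,0,0,0,0]}}

```text
time_s: 15.05
ee_pos: [579.1, -153.3, 62.6]
ee_rot: [165.9, 88.4, 160.6]
force: [-19.7, 8.4, 3.7]
gripper_width: 44.8
```

```bash
python3 st.py
```

```text
t 15.05 F reader [-20.4   6.6] Fz 3.7 T [ 1.6   3.34 -0.22] w 44.8
tilt mrad [-26.4   9.3] yaw -5.22
bottom ctr [ 17.53 -12.72] padtop [ 18.07 -12.85] (seat 16,-13.5)
corner z [np.float64(0.17), np.float64(2.06), np.float64(-0.14), np.float64(1.76)] (+y+x,+y-x,-y+x,-y-x)
```

Emit:
{"name": "jog_arm", "arguments": {"plan": [-0.02,0,0.15,0,-0.02,0,0.15,0,0,0,0,0,0,0,0,0]}}

```text
time_s: 15.38
ee_pos: [579.4, -153.3, 62.8]
ee_rot: [168.0, 88.1, 162.8]
force: [-24.6, 7.8, 7.0]
gripper_width: 44.7
```

```bash
python3 st.py
```

```text
t 15.38 F reader [-25.2   5.5] Fz 7.0 T [ 1.55  4.34 -0.19] w 44.7
tilt mrad [-32.5  10. ] yaw -5.2
bottom ctr [ 17.52 -12.72] padtop [ 18.18 -12.86] (seat 16,-13.5)
corner z [np.float64(0.12), np.float64(2.45), np.float64(-0.2), np.float64(2.13)] (+y+x,+y-x,-y+x,-y-x)
```

Emit:
{"name": "jog_arm", "arguments": {"plan": [0,0,-0.2,0,0,-0.05,-0.2,0,0,-0.05,-0.1,0,0,0,0,0,0,0,0,0]}}

```text
time_s: 15.8
ee_pos: [578.9, -153.4, 62.6]
ee_rot: [160.6, 88.6, 155.3]
force: [-11.7, 11.0, -1.7]
gripper_width: 44.4
```

```bash
python3 st.py
```

```text
t 15.8 F reader [-12.6   9.9] Fz -1.7 T [ 2.06  2.63 -0.13] w 44.4
tilt mrad [-22.3  10.2] yaw -5.24
bottom ctr [ 17.54 -12.74] padtop [ 18.   -12.91] (seat 16,-13.5)
corner z [np.float64(0.32), np.float64(1.94), np.float64(-0.05), np.float64(1.57)] (+y+x,+y-x,-y+x,-y-x)
```

Emit:
{"name": "jog_arm", "arguments": {"plan": [0.15,0,-0.05,0,0.15,0,0,0,0,0,0,0,0,0,0,0]}}

```text
time_s: 16.13
ee_pos: [578.9, -153.3, 62.4]
ee_rot: [159.5, 88.7, 154.3]
force: [-17.9, 12.1, 13.4]
gripper_width: 44.7
```

```bash
python3 st.py
```

```text
t 16.13 F reader [-19.   10.5] Fz 13.4 T [ 2.33  3.15 -0.11] w 44.7
tilt mrad [-20.3   9.8] yaw -5.24
bottom ctr [ 17.58 -12.73] padtop [ 18.   -12.89] (seat 16,-13.5)
corner z [np.float64(0.16), np.float64(1.64), np.float64(-0.2), np.float64(1.28)] (+y+x,+y-x,-y+x,-y-x)
```

Emit:
{"name": "jog_arm", "arguments": {"plan": [0.1,0,-0.15,0,0.1,0,-0.15,0,0.1,0,-0.1,0,0,0,0,0,0,0,0,0]}}

```text
time_s: 16.55
ee_pos: [578.4, -153.3, 62.0]
ee_rot: [148.5, 89.2, 143.3]
force: [-15.1, 14.6, 21.1]
gripper_width: 44.9
```

```bash
python3 st.py
```

```text
t 16.55 F reader [-16.4  13.1] Fz 21.1 T [ 2.48  2.44 -0.12] w 44.9
tilt mrad [-11.2   8.4] yaw -5.26
bottom ctr [ 17.59 -12.74] padtop [ 17.82 -12.88] (seat 16,-13.5)
corner z [np.float64(0.06), np.float64(0.9), np.float64(-0.27), np.float64(0.57)] (+y+x,+y-x,-y+x,-y-x)
```

Emit:
{"name": "jog_arm", "arguments": {"plan": [0.1,0.05,-0.07,0,0,0,0,0,0,0,0,0,0,0,0,0,0,0,0,0,0,0,0,0]}}

```text
time_s: 17.05
ee_pos: [578.3, -153.2, 62.0]
ee_rot: [148.2, 89.3, 142.9]
force: [-14.9, 11.9, 25.5]
gripper_width: 44.9
```

```bash
python3 st.py
python3 - <<'E'
from h import *
im=env.grab_frame('wrist')[:,:,::-1];cv2.imwrite('pics/w7.png',im)
cv2.imwrite('pics/w7c.png',cv2.resize(im[85:235,150:300],None,fx=5,fy=5,interpolation=cv2.INTER_CUBIC)[:600])
cv2.imwrite('pics/w7d.png',cv2.resize(im[80:230,290:440],None,fx=4,fy=4,interpolation=cv2.INTER_CUBIC))
a1=env.grab_frame('side')[:,:,::-1];cv2.imwrite('pics/s7f.png',a1)
a0=cv2.imread('pics/side0.png').astype(int);a1=a1.astype(int)
for r in range(158,164):
    print(r,[int(x) for x in (a0[r,264:276,0]-a0[r,264:276,2])],[int(x) for x in (a1[r,264:276,0]-a1[r,264:276,2])])
E
```

```text
t 17.05 F reader [-15.9  10.5] Fz 25.5 T [ 2.32  2.44 -0.11] w 44.9
tilt mrad [-9.5  7.2] yaw -5.24
bottom ctr [ 17.57 -12.74] padtop [ 17.78 -12.87] (seat 16,-13.5)
corner z [np.float64(0.05), np.float64(0.76), np.float64(-0.23), np.float64(0.48)] (+y+x,+y-x,-y+x,-y-x)
158 [3, 2, 2, 3, -1, 1, 9, 9, 6, 3, -2, 8] [2, 4, 2, 2, 6, 9, 8, -1, -8, -8, -8, -8]
159 [2, 3, 3, 3, 1, 6, -3, -10, -10, -8, -5, 14] [2, 3, 2, 3, -5, -7, -10, -9, -8, -8, -8, -8]
160 [3, 2, 3, 4, 11, 17, 3, -8, -8, -6, -3, 17] [3, 3, 3, 3, -6, -8, -9, -9, -7, -8, -8, -8]
161 [4, 3, 3, 5, 17, 20, 3, -8, -8, -7, 5, 19] [4, 3, 3, 2, -5, -8, -8, -8, -8, -8, -7, -8]
162 [5, 4, 5, 8, 19, 21, 3, -7, -8, -4, 14, 22] [4, 3, 4, 5, -5, -7, -9, -8, -7, -8, -7, -8]
163 [3, 3, 3, 15, 22, 22, 11, 1, -2, 5, 19, 25] [3, 4, 4, 14, 11, 6, 4, -4, -8, -8, -7, -7]
```

View pics/w7c.png

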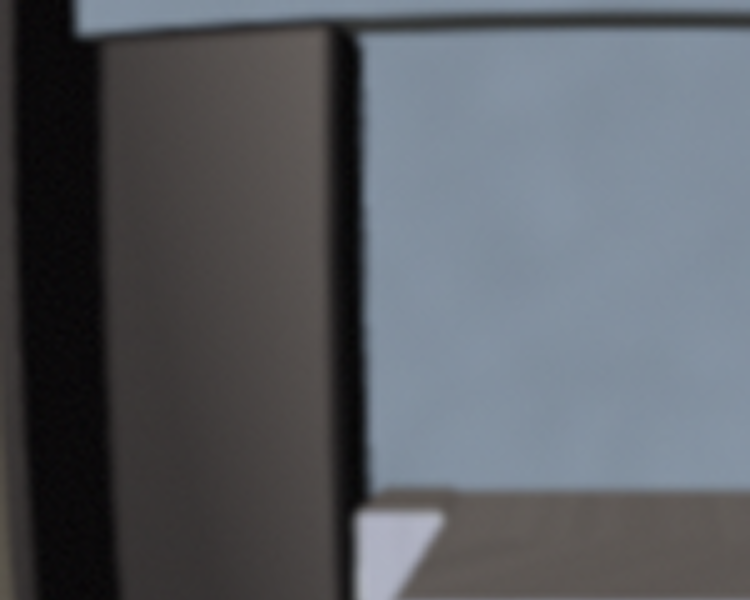

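View pics/w7d.png

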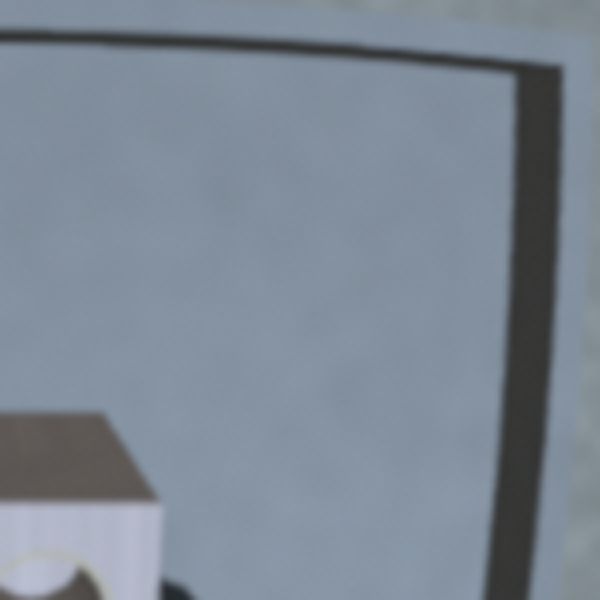

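View pics/s7f.png

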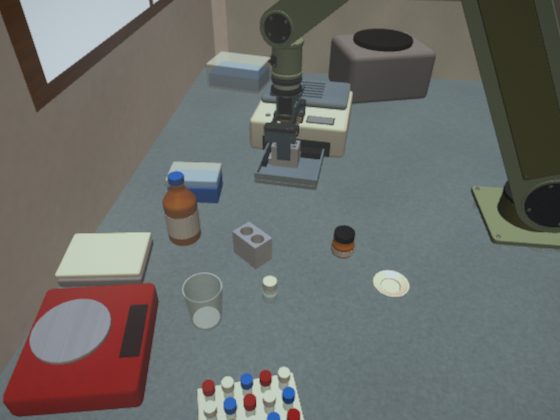

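Run:
```python
from h import *
from scipy.optimize import least_squares
s=env.state()
C=lambda p:np.array([150+(p[0]+.5)/5-.5,85+(p[1]+.5)/5-.5])
Dd=lambda p:np.array([290+(p[0]+.5)/4-.5,80+(p[1]+.5)/4-.5])
L=[(C((200,31)),30,0,-75),(C((500,16)),30,0,-75),(C((700,17)),30,0,-75),(Dd((200,40)),30,0,-75),(Dd((400,53)),30,0,-75),(Dd((540,65)),30,0,-75),
 (Dd((561,90)),30,1,75),(Dd((555,300)),30,1,75),(Dd((544,480)),30,1,75),(Dd((517,90)),12,1,75),(Dd((508,330)),12,1,75),(Dd((487,590)),12,1,75)]
def mm(q,w):
    c,sn=np.cos(q[2]),np.sin(q[2]);w=w[:2]-q[:2];return np.array([c*w[0]+sn*w[1],-sn*w[0]+c*w[1]])
res=lambda q:[mm(q,pix2w('wrist',p,z,s))[i]-v for p,z,i,v in L]
S=least_squares(res,[561,-138,-.09]);q=S.x;print(q[:2].round(2),np.degrees(q[2]).round(2),np.round(res(q),1))
for n,p,z in [('house front',C((331,300)),32),('pad back corner',C((355,512)),32),('pad end top edge',C((440,511)),32),('blk -x-y bottom',C((460,491)),12.5),('blk -x+y bottom',Dd((103,412)),12.7),('blk -x+y top',Dd((160,500)),70.5)]:
    print(n,mm(q,pix2w('wrist',p,z,s)).round(2))
```

```text
[ 562.3  -139.13] -5.21 [-0.1 -0.3 -0.   0.2  0.2 -0.  -0.5 -0.5 -0.   0.4  0.2  0.4]
house front [-44.45 -47.84]
pad back corner [-20.92 -45.85]
pad end top edge [-20.95 -36.31]
blk -x-y bottom [-19.96 -36.17]
blk -x+y bottom [-20.01   8.87]
blk -x+y top [-19.79   8.4 ]
```

```bash
python3 st.py; python3 -c "
from workcell import env
print(env.job_done())"
```

```text
t 17.15 F reader [-15.8  12.4] Fz 25.3 T [ 2.35  2.49 -0.16] w 44.7
tilt mrad [-9.5  7.2] yaw -5.25
bottom ctr [ 17.57 -12.77] padtop [ 17.78 -12.89] (seat 16,-13.5)
corner z [np.float64(0.05), np.float64(0.76), np.float64(-0.23), np.float64(0.48)] (+y+x,+y-x,-y+x,-y-x)
the job is handed in; nothing more can be done
None
```

The six-well block is in the drawer, long side along the long stop and pressed into the corner. I handed it in at about 17 s with the gripper still holding it (60 N grip).

- **First push fell short:** friction stopped the block in x, leaving the short stop only about 3 mm in. The wrist and side pictures showed this. I eased the downward force, pushed x until it met the hard stop, then pressed down again.
- **Stops:** the side picture shows the short stop about 5.9 of 6 mm in. The wrist picture shows the long stop's back face at y = -45.9 mm, against -46 for fully in. The block's edges sit within about 0.2 mm of the seat in both directions, after correcting x by 1 mm using the long pad's known end. The arm's own readings put x up to 0.2 mm short of the furthest point it reached, because I eased off to level the block.
- **Flatness:** it is not perfectly flat. Under load the arm leans about 0.5° in x and 0.4° in y. The block moves with it, so one bottom corner stands up to about 1 mm higher than the opposite one.
- **Push at hand-in:** about 16 N on the short stop, 12 N on the long stop and 25 N down.
- **Position disagreement:** the arm-pose numbers (17.6, -12.8) do not match the nominal seat (16, -13.5). I put this down to the block sitting about 2 mm off-centre in the grip plus 1–2 mm of error in the reader position, and trusted the pictures.
- **Other things on the bench:** all looked unmoved in the last side picture.

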